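# Press a laminated printing block

## Task

Push the laminated cherry block along the press bed until it sits home against the end stop. Then wind the press crank down clockwise until the platen just touches the block, add one further quarter turn and no more, let go of the crank and leave the block clamped; leave the bottle, jar, scoop and spatula alone.

Things in the scene. Friction and masses are not known exactly. Their poses are not given: they have to be found in the camera images.
- press: green iron bench screw press, fixed. Origin on the table on the screw's vertical axis, z up. Bed top 25 mm above the table, x -100 to +100, y -150 to +90 mm. The block slides along its +y between guide strips (8 mm tall, 105 mm apart) to the end stop, face at y = +75 mm. Columns at x = +-80 mm carry a cross-beam along x, 44 mm wide, 106 to 142 mm above the table.
- block: loose laminated block, cherry on paler oak, about 0.36 kg, 100 (x) by 150 (y) mm, about 30 mm thick (hand-planed: may be 3 mm off). Origin at the centre of its underside. Lies on the press bed between the strips, 40 to 60 mm short of the stop, free end out to the press's -y side. Home: +y end against the stop, origin on the screw axis.
- platen: square steel pressing plate under the screw, 90 x 90 x 16 mm, origin at the centre of its underside; does not turn. Sprung on the screw's nose: on meeting the block it pushes with about 110 N at once and 50 N more per quarter turn. How far above the block it starts differs every time (about 4 to 15 mm).
- crank (a joint): crank angle, rad, growing clockwise from above, which lowers screw, crank and platen 12 mm a turn. At 0 the arm points to the press's -x, at pi/2 to +y. Starts at 0.35 to 2.8, range 0 to 12.5. Turning it free takes 0.4 N m (7 N at the grip); once the platen touches about 0.61 N m (11 N), a quarter turn later 0.7 N m (13 N). It stays where left.
- crank_grip (a point): middle of the crank's upright red grip: a sleeve 24 mm in diameter, 62 mm tall, spinning freely on its pin 55 mm from the screw axis. This point is 36 mm above the crank arm, 26 mm below the grip's top, 214 mm above the table at crank angle 0 and 12 mm lower per turn. Nothing else reaches above the arm.
- bottle: brown stoneware bottle, 88 mm wide, with a tin funnel in its neck, 193 mm tall in all; origin under its centre. Bystander.
- jar: faceted glass jar with a cork stopper, 76 mm wide, 112 mm tall; origin under its centre. Bystander.
- scoop: bamboo measuring scoop 190 mm long, cup 36 mm wide and 30 mm tall; origin under the cup, handle to its -x. Bystander.
- spatula: horn palette spatula, 210 mm long, 8 mm thick, blade along its +x; origin under its middle. Bystander.
Things that resemble listed ones, but are neither listed nor needed, are in the scene too. What is shaped like the block but blue, turquoise or yellow is not meant.

How it is judged (in metres and radians):
On the way, in this order (a step that is already met when the one before it is completed fails the run):
1. the block is home against the end stop (within 3 mm), the platen not yet on it (y of block in the frame of press above -0.003 m and contact force between platen and block below 1 N), for 0.2 s.
2. the platen is wound down to contact with the block (contact force between platen and block above 50 N), for 0.1 s.
At the end, for the whole second after the job is handed in: the block is within 3 mm of home on the end stop and the platen presses on it with 143 to 177 N, which is a quarter turn (90 degrees, give or take 30) past first contact; the crank is released and still (y of block in the frame of press between -0.003 and 0.003 m and contact force between platen and block between 143 and 177 N and velocity of joint crank between -0.05 and 0.05 rad/s); the robot touches nothing.
It fails at once if the block is over-pressed: more than 195 N, some 0.43 turn past contact (contact force between platen and block above 195 N).
It fails at once if a bystander is moved more than 20 mm (distance of any of bottle, jar, scoop, spatula from where it was at the start of the episode above 0.02 m).
It also fails if it takes over 67 s, if anything falls off the work surface, if the arm or the gripper's body presses on something with over 40 N, if the wrist force passes 120 N, or if a joint passes its speed limit or range.

## Robot

A 6-joint arm with a two-finger parallel gripper is mounted at the origin on the work surface. World frame = base frame: x ahead of the robot, y to its left, z up, the work surface at z = 0. Lengths are in mm, angles in rad, forces in N, time in s.
With the tool pointing down it reaches from about 350 to 875 mm from the base axis. Payload 4.2 kg.
Tool frame: the origin (TCP) lies on the centre line of the jaws, within the pads' length; the fingertips stand 25 mm ahead of it and the grasp point (between the pads) lies 6 mm ahead of it; z points along the fingers, y is the direction in which the jaws open and shut (so a half turn about z gives the same grasp; the last joint's range is limited). The gripper opens to 85 mm and grips with 20 to 120 N. Pads are 22 mm wide; open, the fingers measure 114 mm over their backs; the gripper's body (76 mm by 85 mm) begins 54 mm behind the grasp point. The pads swing forward as they close: fully open they stand 13 mm farther back than shut.
Start: joints at [-0.903, 0.385, 0.008, 0, -1.194, -0.259], TCP at [248.456, -573.471, 256.312] pointing down, gripper open.
Joint ranges: [-3.14, 3.14], [-1.21, 2.06], [-1.07, 1.41], [-3.16, 2.05], [-2.99, -0.16], [-3.1, 3.1]. Speed limits (rad/s): [2.79, 2.79, 3.14, 3.14, 3.14, 3.14].

## Interface

Orientations are given as a unit quaternion [w, x, y, z].
In Python, from workcell import ctrl gives the robot as it stands.
- The arm moves only by the tool move_arm, never from a script. Its argument "moves" is a list of rows, each a list of 7 numbers: the opening in per cent of the stroke, from 0 (shut) to 100 (fully open), then the shift along the world's x, y, z in cm, then the turn, a rotation vector about the world's x, y, z in degrees. In form: [[fingers, dx, dy, dz, rx, ry, rz], ...]. A call has 1 to 8 rows; each row shifts and turns the commanded pose from where the row before left it; what a row does not reach is not made up. A row lasts 1/8 s, in which the tool goes at most 62.5 mm and 10.7 degrees, less where a joint would pass 70% of its speed; a pose out of reach is approached as far as the arm can. A call with a gripper value outside its range is refused whole. The fingers move at their own pace and stop on an object; "grip_force" is the grip in N (left out, the last holds). Time passes only in rows, so rows that do not move let the fingers close. It gives the time, the measured TCP pose, the force and the opening at its end, in the units of the state.
- ctrl.sense(): the state, without advancing time (a new reading comes with each control period).
- ctrl.get_image(name): name is "side" or "top"; returns a dict with "img" (400x640x3 uint8, red, green, blue), "range_z" (400x640 float32, mm along the optical axis (not along the pixel's ray), 0 where there is no reading), "fx", "fy", "cx", "cy" (pixels), "camera_from_world" (4x4, takes a point from world to camera coordinates). Camera axes: x right, y up, looking along -z (the intrinsics and any distortion apply to the point x, -y, -z); pixel columns grow to the right and rows downward; lengths in mm; the calibration is good to about 2 mm. A picture is of the moment at which its call begins.
- ctrl.job_done(): hands the job in, once; it reports no verdict.
The state is a dict: "t": time; "joint_positions": joint angles; "joint_vel": joint speeds; "effort": joint torques, N m; "position": TCP position; "ee_rot": TCP orientation; "force": force on the tool from outside, world axes, zero at the start; "ft_torque": the same for the moment, N m; "opening": opening from 0.0 (shut) to 1.0 (fully open).
Only numpy, scipy, OpenCV 4.12 (cv2) and the standard library are available. Lean on these libraries where they do the work, as an engineer would, in place of code of your own. Each camera call takes 0.05 s, during which the arm holds its last target. There are 200 camera calls.

## Working session

There is one attempt and no reset: what is moved stays moved. The work goes in short steps, Python scripts to look and compute and a tool call to move; the robot and the scene stay as the last step left them, time stands still between calls to the robot, and variables do not carry over. Pictures are saved under pics/ and viewed, about 8 in all and at most 12, crops included, and the job is handed in when it is done.

Besides the shell and the picture viewer there is one more tool, called after "Emit:" in YAML: its name, and indented under it one key for each argument. move_arm: Moves the arm, as the interface text tells. Its arguments: {"type":"object","properties":{"moves":{"type":"array"},"grip_force":{"type":"number"}},"required":["moves"]}

```bash
mkdir -p pics; ls
cat > h.py <<'E'
import numpy as np, cv2
from workcell import ctrl
def pts(d):
    z=d["range_z"].astype(float); v,u=np.mgrid[0:z.shape[0],0:z.shape[1]]
    P=np.stack([(u-d["cx"])/d["fx"]*z,-(v-d["cy"])/d["fy"]*z,-z,np.ones_like(z)],-1)
    return (P@np.linalg.inv(d["camera_from_world"]).T)[...,:3]
def save(d,n): cv2.imwrite(f"pics/{n}.png",d["img"][...,::-1])
def load(n):
    d=dict(np.load(f"{n}.npz")); return d
E
python3 - <<'E'
from h import *
for n in("top","side"):
    d=ctrl.get_image(n); save(d,n+"0"); np.savez(n+"0.npz",**d)
    print(n,[k for k in d],d["fx"],d["cx"],d["cy"],np.linalg.inv(d["camera_from_world"]).round(2).tolist(),(d["range_z"]==0).mean())
print(ctrl.sense())
E
```

```text
pics
top ['img', 'range_z', 'fx', 'fy', 'cx', 'cy', 'camera_from_world'] 400.675360585591 329.9790325561155 202.77158805741635 [[-0.02, 0.99, -0.13, 449.16], [-1.0, -0.03, -0.03, -22.48], [-0.03, 0.13, 0.99, 1261.32], [0.0, 0.0, 0.0, 1.0]] 0.00393359375
side ['img', 'range_z', 'fx', 'fy', 'cx', 'cy', 'camera_from_world'] 484.76750110683764 320.97534155389815 204.27666605048472 [[0.79, 0.38, -0.48, -174.21], [-0.61, 0.52, -0.6, -953.28], [0.02, 0.77, 0.64, 1132.74], [0.0, 0.0, 0.0, 1.0]] 0.00390625
{'t': 0.1, 'joint_positions': array([-9.03407605e-01,  3.85512001e-01,  6.78008064e-03, -4.53946938e-04,
       -1.19400699e+00, -2.58613193e-01]), 'joint_vel': array([-0.00077498, -0.00269615,  0.00414137,  0.00116408, -0.0004226 ,
        0.00068834]), 'effort': array([-4.16022585e-04, -3.93319702e+01,  1.88929582e+01,  4.19797003e+00,
       -2.62208938e-03,  5.92438738e-06]), 'position': array([ 248.27493575, -573.0632125 ,  255.3154742 ]), 'ee_rot': array([-2.45053641e-04, -2.02885630e-01,  9.79201937e-01,  9.63255410e-04]), 'force': array([-0.44011071,  0.47918566,  0.59139071]), 'ft_torque': array([-0.03700681,  0.0065614 ,  0.05262784]), 'opening': 0.9985800066546899}
```

View pics/top0.png

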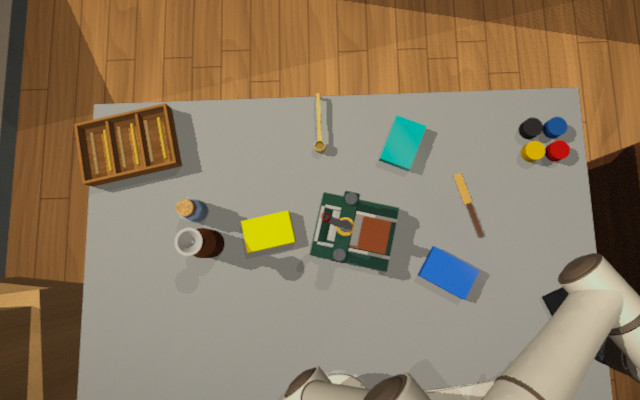

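View pics/side0.png

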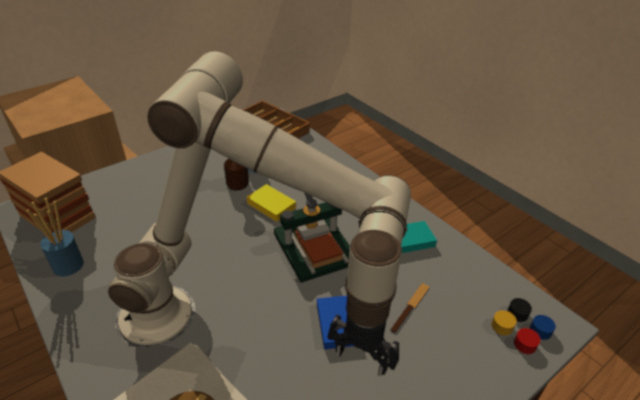

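The top view shows the press centred near (345,228), the cherry block at (373,235) with its free end to world -y, and the red grip at (326,215). The bystanders lie away from the press. In the side view the press is near (315,245), and the gripper hangs at (365,345).

Run:
```python
from h import *
for n in("top","side"):
    d=load(n+"0"); P=pts(d); hsv=cv2.cvtColor(d["img"],cv2.COLOR_RGB2HSV).astype(int); H,S,V=hsv[...,0],hsv[...,1],hsv[...,2]
    near=(np.hypot(P[...,0]-410,P[...,1]+55)<220)
    X,Y,Z=P[...,0],P[...,1],P[...,2]
    red=near&((H<12)|(H>172))&(S>120)
    blk=red&(Z>40)&(Z<75); grip=red&(Z>150)
    grn=near&(H>65)&(H<95)&(S>60)&(V<110)
    beam=grn&(Z>130)&(Z<150); bed=grn&(Z>12)&(Z<40)
    for nm,m in dict(blk=blk,grip=grip,beam=beam,bed=bed).items():
        c,_,st,_=cv2.connectedComponentsWithStats(m.astype(np.uint8)); 
        if nm!="bed" and len(st)>1: m=c==1+st[1:,4].argmax()
        q=P[m]; 
        if len(q)<3: print(n,nm,len(q)); continue
        r=cv2.minAreaRect(q[:,:2].astype(np.float32))
        print(n,nm,len(q),"mean",q.mean(0).round(1),"zmed",np.median(q[:,2]).round(1),"zmax",q[:,2].max().round(1),"rect",np.round(r[0],1),np.round(r[1],1),round(r[2],1), cv2.boxPoints(r).round(0).tolist())
d=load("top0"); P=pts(d)
cv2.imwrite("pics/top0c.png",cv2.resize(d["img"][180:285,300:410,::-1],None,fx=6,fy=5.5,interpolation=cv2.INTER_CUBIC))
```

```text
top blk 0
top grip 0
top beam 0
top bed 1485 mean [508.5 -69.   25.7] zmed 25.7 zmax 36.0 rect [525.2 -61.2] [236.4 198.9] 76.5 [[401.0, -153.0], [594.0, -199.0], [650.0, 31.0], [456.0, 77.0]]
side blk 0
side grip 0
side beam 0
side bed 589 mean [ 473.2 -109.7   21.9] zmed 22.1 zmax 35.7 rect [517.4 -62.6] [237.1 198.1] 76.5 [[393.0, -155.0], [586.0, -201.0], [641.0, 30.0], [449.0, 76.0]]
```

View pics/top0c.png

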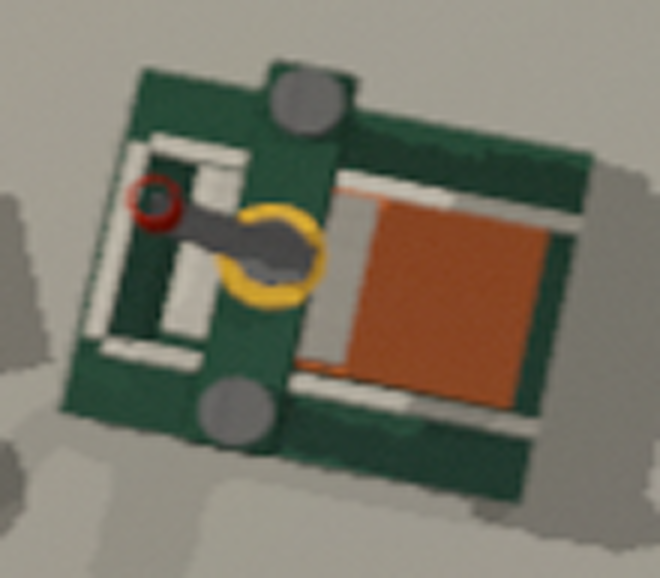

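Run:
```python
from h import *
for n in("top","side"):
    d=load(n+"0"); P=pts(d); hsv=cv2.cvtColor(d["img"],cv2.COLOR_RGB2HSV).astype(int); H,S,V=hsv[...,0],hsv[...,1],hsv[...,2]
    near=(np.hypot(P[...,0]-525,P[...,1]+61)<175)
    X,Y,Z=P[...,0],P[...,1],P[...,2]
    red=near&((H<15)|(H>172))&(S>110)
    grn=near&(H>65)&(H<95)&(S>60)&(V<120)
    M=dict(blk=red&(Z>40)&(Z<75),grip=red&(Z>150),beam=grn&(Z>130)&(Z<155),bed=grn&(Z>12)&(Z<40),
      steel=near&(S<40)&(Z>60)&(Z<100),tops=near&(S<60)&(Z>140)&(Z<165), yel=near&(H>15)&(H<30)&(S>120)&(Z>100))
    for nm,m in M.items():
        q=P[m]
        if len(q)<3: print(n,nm,len(q)); continue
        r=cv2.minAreaRect(q[:,:2].astype(np.float32)); vu=np.argwhere(m)
        print(n,nm,len(q),"uv",vu.mean(0)[::-1].round(1),"mean",q.mean(0).round(1),"zmed",np.median(q[:,2]).round(1),"zmax",q[:,2].max().round(1),"rect",np.round(r[0],1),np.round(r[1],1),round(r[2],1), cv2.boxPoints(r).round(0).tolist())
```

```text
top blk 930 uv [373.2 234.8] mean [ 509.9 -116.1   57.4] zmed 57.5 zmax 63.9 rect [ 513.8 -105.8] [106.8  98.9] 76.3 [[453.0, -146.0], [549.0, -169.0], [574.0, -66.0], [478.0, -42.0]]
top grip 119 uv [334.2 180.5] mean [483.5  -9.  902.7] zmed 1261.3 zmax 1261.3 rect [504.1   5.1] [120.9  22.8] 15.9 [[443.0, -1.0], [449.0, -22.0], [565.0, 11.0], [559.0, 33.0]]
top beam 503 uv [344.1 227.4] mean [528.5 -29.3 142.5] zmed 142.4 zmax 152.0 rect [530.9 -29.4] [ 43.9 195.1] 76.6 [[431.0, -28.0], [621.0, -73.0], [631.0, -31.0], [441.0, 15.0]]
top bed 1633 uv [355.5 233. ] mean [518.9 -64.2  25.7] zmed 25.7 zmax 36.0 rect [525.2 -61. ] [236.5 198.9] 76.6 [[401.0, -153.0], [595.0, -199.0], [649.0, 31.0], [456.0, 77.0]]
top steel 346 uv [344.9 228.6] mean [528.9 -31.6  82. ] zmed 82.1 zmax 87.6 rect [532.7 -29.5] [89.  89.5] 76.7 [[479.0, -63.0], [566.0, -83.0], [586.0, 3.0], [499.0, 24.0]]
top tops 304 uv [344.3 224.5] mean [536.4 -30.2 150.3] zmed 151.6 zmax 158.2 rect [532.9 -29.6] [ 43.7 198.3] 77.3 [[431.0, -29.0], [625.0, -73.0], [634.0, -30.0], [441.0, 14.0]]
top yel 259 uv [306.1 180.8
[... 376 characters left out ...]
mean [518.3 -42.4 137.3] zmed 137.5 zmax 145.3 rect [519.6 -32.8] [ 41.1 187.1] 76.5 [[424.0, -31.0], [606.0, -75.0], [615.0, -35.0], [433.0, 9.0]]
side bed 594 uv [312.  258.5] mean [ 474.5 -108.8   21.9] zmed 22.1 zmax 35.7 rect [517.4 -62.6] [237.1 198.1] 76.5 [[393.0, -155.0], [586.0, -201.0], [641.0, 30.0], [449.0, 76.0]]
side steel 0
side tops 100 uv [294.2 213.5] mean [471.6 -19.8 148. ] zmed 148.3 zmax 164.5 rect [515.8 -26.9] [ 36.8 169.7] 77.3 [[429.0, -26.0], [595.0, -63.0], [603.0, -28.0], [437.0, 10.0]]
side yel 151 uv [309.  212.1] mean [517.9 -33.9 139.6] zmed 141.4 zmax 165.9 rect [493.4 -24. ] [ 49.8 132.2] 72.8 [[423.0, -28.0], [549.0, -67.0], [564.0, -20.0], [438.0, 19.0]]
```

Emit:
move_arm:
  moves:
    - [0,3.05,4.72,0,0,0,6.65]
    - [0,3.05,4.72,0,0,0,6.65]
    - [0,3.05,4.72,0,0,0,6.65]
    - [0,3.05,4.72,0,0,0,6.65]
    - [0,3.05,4.72,0,0,0,6.65]
    - [0,3.05,4.72,0,0,0,6.65]
    - [0,3.05,4.72,0,0,0,6.65]
    - [0,3.05,4.72,0,0,0,6.65]

```text
t: 1.1
position: [493.0, -194.1, 256.1]
ee_rot: [-0.0, -0.621, 0.783, 0.0]
force: [0.6, 0.0, -0.1]
opening: 0.001
```

Emit:
move_arm:
  moves:
    - [0,0,0,-4,0,0,0]
    - [0,0,0,-4,0,0,0]
    - [0,0,0,-4,0,0,0]
    - [0,0,0,-3,0,0,0]
    - [0,0,0,0,0,0,0]
    - [0,0,0,0,0,0,0]

```text
t: 1.85
position: [493.3, -196.1, 107.3]
ee_rot: [0.0, -0.62, 0.785, -0.001]
force: [-0.3, 0.5, 0.6]
opening: -0.001
```

Run:
```python
from h import *
a=ctrl.get_image("top");b=ctrl.get_image("side")
np.savez("side1.npz",**b); np.savez("top1.npz",**a)
s=ctrl.sense(); p=s["position"]; print(s["t"],p,s["ee_rot"],s["force"],s["opening"])
def proj(d,w):
    q=d["camera_from_world"]@np.r_[w,1]; return d["cx"]-d["fx"]*q[0]/q[2], d["cy"]+d["fy"]*q[1]/q[2]
tip=p-[0,0,25]; print(proj(a,tip),proj(b,tip),proj(b,p))
ims=[cv2.resize(a["img"][150:300,300:440],(560,600)),]
u,v=map(int,proj(b,tip)); c=b["img"][150:300,260:400]
cv2.imwrite("pics/s1.png",cv2.resize(c,(560,600),interpolation=cv2.INTER_CUBIC)[...,::-1])
```

```text
1.95 [ 493.50699164 -196.03096269  107.87945954] [ 0.00107741 -0.62002931  0.78457705 -0.00116428] [ 0.05128652 -0.60399263  0.73179867] 0.0007182094342678645
(np.float64(401.56780287377865), np.float64(239.29410267120173)) (np.float64(334.9710825245861), np.float64(258.1438379420304)) (np.float64(335.2918477180072), np.float64(252.24729776086065))
```

View pics/s1.png

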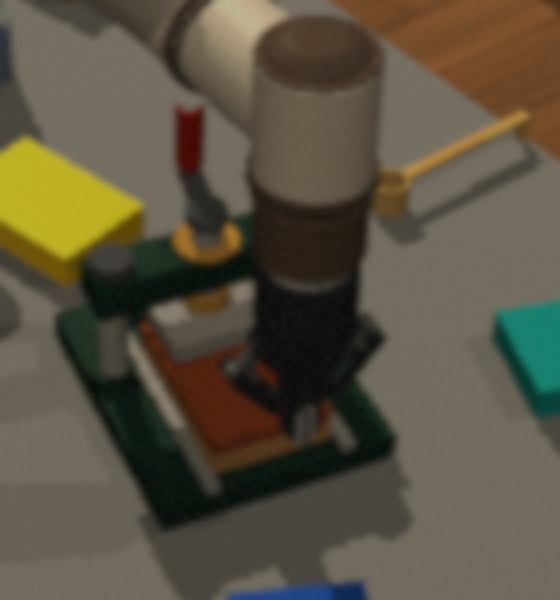

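The side view shows the closed fingertips at crop (300,437), which is pixel (335,259). The projected tip is (335,258), so the calibration holds. The tip is in line with the block's free end, so I'll lower it and push.

Emit:
move_arm:
  moves:
    - [0,0,0,-3,0,0,0]
    - [0,0,0,-2,0,0,0]
    - [0,0,0,0,0,0,0]
    - [0,0.14,0.58,0,0,0,0]
    - [0,0.14,0.58,0,0,0,0]
    - [0,0.14,0.58,0,0,0,0]
    - [0,0.14,0.58,0,0,0,0]
    - [0,0.14,0.58,0,0,0,0]

```text
t: 2.95
position: [499.6, -166.6, 56.6]
ee_rot: [-0.0, -0.62, 0.785, -0.0]
force: [0.1, -2.7, 0.7]
opening: -0.002
```

Emit:
move_arm:
  moves:
    - [0,0.14,0.58,0,0,0,0]
    - [0,0.14,0.58,0,0,0,0]
    - [0,0.14,0.58,0,0,0,0]
    - [0,0.14,0.58,0,0,0,0]

```text
t: 3.45
position: [505.1, -143.4, 56.4]
ee_rot: [-0.0, -0.62, 0.785, -0.0]
force: [-1.3, -2.9, 2.7]
opening: 0.002
```

Emit:
move_arm:
  moves:
    - [0,0.14,0.58,0,0,0,0]
    - [0,0.14,0.58,0,0,0,0]
    - [0,0.14,0.58,0,0,0,0]
    - [0,0.14,0.58,0,0,0,0]
    - [0,0.05,0.2,0,0,0,0]

```text
t: 4.08
position: [511.2, -118.1, 56.3]
ee_rot: [-0.0, -0.62, 0.785, 0.0]
force: [-0.2, -3.7, 2.4]
opening: -0.002
```

Emit:
move_arm:
  moves:
    - [0,0.05,0.2,0,0,0,0]
    - [0,0.05,0.2,0,0,0,0]

```text
t: 4.32
position: [512.0, -114.5, 56.3]
ee_rot: [-0.0, -0.62, 0.785, 0.0]
force: [-1.3, -7.1, 3.0]
opening: 0.002
```

Emit:
move_arm:
  moves:
    - [0,0.02,0.1,0,0,0,0]
    - [0,0.02,0.1,0,0,0,0]

```text
t: 4.58
position: [511.6, -114.1, 56.3]
ee_rot: [-0.002, -0.62, 0.785, 0.0]
force: [-1.0, -15.9, 2.4]
opening: 0.0
```

Run:
```python
from h import *
s=ctrl.sense(); print(s["position"],s["force"])
```

```text
[ 511.59168129 -114.08292205   56.29811611] [ -1.04000573 -15.87103926   2.40013546]
```

The push stopped firmly: the force rose from 7 to 16 N over under 1 mm of travel, and the TCP's press y is about -86 as expected. Now I'll back off and look.

Emit:
move_arm:
  moves:
    - [0,-0.7,-3,0,0,0,0]
    - [0,-0.5,-2,2,0,0,0]
    - [0,0,0,6,0,0,0]
    - [0,0,0,6,0,0,0]
    - [50,0,0,6,0,0,0]
    - [50,0,0,5,0,0,0]
    - [50,-1,-2,0,0,0,0]

```text
t: 5.45
position: [493.1, -181.8, 311.0]
ee_rot: [0.004, -0.621, 0.784, -0.004]
force: [0.1, 0.2, -1.3]
opening: 0.501
```

```bash
cat >> h.py <<'E'
def ray(d,u,v):
    T=np.linalg.inv(d["camera_from_world"]); r=T[:3,:3]@[(u-d["cx"])/d["fx"],-(v-d["cy"])/d["fy"],-1]; return T[:3,3],r/np.linalg.norm(r)
def tri(d1,p1,d2,p2):
    o1,r1=ray(d1,*p1);o2,r2=ray(d2,*p2); t=np.linalg.lstsq(np.c_[r1,-r2],o2-o1,rcond=None)[0]
    a,b=o1+t[0]*r1,o2+t[1]*r2; return (a+b)/2,np.linalg.norm(a-b)
def proj(d,w):
    q=d["camera_from_world"]@np.r_[w,1]; return d["cx"]-d["fx"]*q[0]/q[2], d["cy"]+d["fy"]*q[1]/q[2]
E
python3 - <<'E'
from h import *
a=ctrl.get_image("top");b=ctrl.get_image("side")
np.savez("side2.npz",**b); np.savez("top2.npz",**a)
print(ctrl.sense()["position"],ctrl.sense()["t"])
c={}
for n,d,w in(("top",a,(300,190,350,250)),("side",b,(285,165,330,215)),):
    hsv=cv2.cvtColor(d["img"],cv2.COLOR_RGB2HSV).astype(int);H,S,V=hsv[...,0],hsv[...,1],hsv[...,2]
    m=((H<6)|(H>172))&(S>130)&(V>50); k=np.zeros_like(m);k[w[1]:w[3],w[0]:w[2]]=1; m&=k
    vu=np.argwhere(m); P=pts(d)[m]
    print(n,len(vu),vu.min(0)[::-1],vu.max(0)[::-1],vu.mean(0)[::-1].round(1),np.median(P,0).round(1),np.percentile(P[:,2],[5,95]).round(0)); c[n]=vu
P=pts(a);near=(np.hypot(P[...,0]-532,P[...,1]+30)<120);hs=cv2.cvtColor(a["img"],cv2.COLOR_RGB2HSV)
for d in(a,b):
    P=pts(d);hs=cv2.cvtColor(d["img"],cv2.COLOR_RGB2HSV).astype(int);near=(np.hypot(P[...,0]-532,P[...,1]+30)<170)
    m=near&((hs[...,0]<15)|(hs[...,0]>172))&(hs[...,1]>110)&(P[...,2]>45)&(P[...,2]<75)
    q=P[m]; r=cv2.minAreaRect(q[:,:2].astype(np.float32));print("blk",np.median(q,0).round(1),np.array(r[1]).round(1),cv2.boxPoints(r).round(0).tolist())
x=cv2.resize(a["img"][185:275,300:400],(400,360),interpolation=2);y=cv2.resize(b["img"][165:285,265:365],(400,480),interpolation=2)
o=np.zeros((480,800,3),np.uint8);o[:360,:400]=x;o[:,400:]=y
cv2.imwrite("pics/l2.png",o[...,::-1])
E
```

```text
[ 490.30021534 -182.57720585  306.87758847] 5.55Traceback (most recent call last):
  File "<stdin>", line 10, in <module>
    return umr_minimum(a, axis, None, out, keepdims, initial, where)
ValueError: zero-size array to reduction operation minimum which has no identity
```

Run:
```python
from h import *
a=load("top0");b=load("side2"); b1=load("side1"); a2=load("top2"); c={}
for n,d,w in(("top0",a,(315,200,340,230)),("side2",b,(285,165,330,215)),("side1",b1,(285,165,330,215))):
    hsv=cv2.cvtColor(d["img"],cv2.COLOR_RGB2HSV).astype(int);H,S,V=hsv[...,0],hsv[...,1],hsv[...,2]
    m=((H<6)|(H>172))&(S>130)&(V>40); k=np.zeros_like(m);k[w[1]:w[3],w[0]:w[2]]=1; m&=k
    vu=np.argwhere(m); print(n,len(vu))
    if len(vu): P=pts(d)[m];print(vu.min(0)[::-1],vu.max(0)[::-1],vu.mean(0)[::-1].round(1),np.median(P,0).round(1),np.percentile(P[:,2],[5,95]).round(0))
for d in(a2,b):
    P=pts(d);hs=cv2.cvtColor(d["img"],cv2.COLOR_RGB2HSV).astype(int);near=(np.hypot(P[...,0]-532,P[...,1]+30)<170)
    m=near&((hs[...,0]<15)|(hs[...,0]>172))&(hs[...,1]>110)&(P[...,2]>45)&(P[...,2]<75)
    q=P[m]; print(len(q))
    if len(q)>9: r=cv2.minAreaRect(q[:,:2].astype(np.float32));print("blk",np.median(q,0).round(1),np.array(r[1]).round(1),cv2.boxPoints(r).round(0).tolist())
x=cv2.resize(a2["img"][160:310,300:400],(320,480),interpolation=2);y=cv2.resize(b["img"][165:285,265:365],(400,480),interpolation=2)
o=np.hstack([x,y]);cv2.imwrite("pics/l2.png",o[...,::-1])
```

```text
top0 34
[322 212] [329 221] [326.3 218. ] [545.1  16.1 231.4] [ 29. 238.]
side2 88
[304 177] [310 193] [306.9 184.6] [543.2  12.9 209.4] [180. 378.]
side1 88
[304 177] [310 193] [306.6 184.6] [543.2  13.5 206.2] [179. 232.]
0
408
blk [499.3 -81.7  54. ] [115.4 102.6] [[458.0, -95.0], [558.0, -118.0], [584.0, -6.0], [484.0, 17.0]]
```

View pics/l2.png

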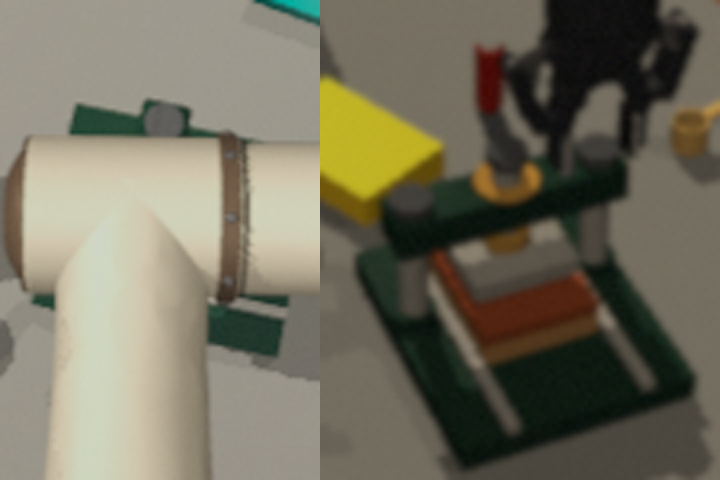

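The right panel shows the block pushed in against the stop, with its near end at about (540,335), and the platen still clear above it. The red grip stands at (490,75). In the left panel the arm hides the press from the top camera.

Run:
```python
from h import *
a=load("top0");b=load("side2")
for p in((326.2,216.9),(326.3,217.5)):
    o,r=ray(a,*p); t=(236-o[2])/r[2]; print("top@236",(o+t*r).round(1))
for z,p in((236,(307,177.5)),(208,(306.9,184.6))):
    o,r=ray(b,*p); t=(z-o[2])/r[2]; print("side@",z,(o+t*r).round(1), "horizontal dir",r.round(2))
print(tri(a,(326.2,216.9),b,(307,177.5)))
# check of press landmarks by triangulation: column tops from depth comps
for n,d in(("top",a),("side",b)):
    P=pts(d);S=cv2.cvtColor(d["img"],cv2.COLOR_RGB2HSV)[...,1];m=(S<60)&(P[...,2]>140)&(P[...,2]<165)&(np.hypot(P[...,0]-530,P[...,1]+30)<115)
    k,l,st,ce=cv2.connectedComponentsWithStats(m.astype(np.uint8))
    for i in range(1,k):
        if st[i,4]>15: print(n,st[i],ce[i].round(1),np.median(P[l==i],0).round(1))
# expected positions in the images for two origin guesses
for o in((531.5,-30),(524.4,-33.4),(528,-31)):
    for th in(1.9,2.0,2.1,2.2):
        al=np.deg2rad(-13.4); g=55*np.array([-np.cos(th),np.sin(th)]); w=np.array(o)+[g[0]*np.cos(al)-g[1]*np.sin(al),g[0]*np.sin(al)+g[1]*np.cos(al)]
        z=240-12*th/6.283; print(o,th,w.round(1),np.round(proj(a,[*w,z]),1),np.round(proj(b,[*w,z]),1))
```

```text
top@236 [549.8  16.6 236. ]
top@236 [548.2  16.4 236. ]
side@ 236 [543.5  11.5 236. ] horizontal dir [ 0.48  0.64 -0.6 ]
side@ 208 [543.6  12.  208. ] horizontal dir [ 0.47  0.64 -0.61]
(array([549.41625197,  17.50048963, 229.88380415]), np.float64(2.264491996580812))
top [343 191  16  14 147] [350.6 197.6] [610.3 -50.2 151.5]
top [333 248  13  14 130] [338.8 254.3] [454.6 -12.9 152.2]
side [328 198  11   9  74] [333.5 202.3] [603.4 -50.2 148.3]
side [282 212  12   9  79] [287.6 215.5] [449.3 -15.9 148.1]
(531.5, -30) 1.9 [560.9  16.5] [326.2 212.6] [310.5 174.6]
(531.5, -30) 2.0 [565.4  13.3] [327.3 210.8] [312.3 174.7]
(531.5, -30) 2.1 [569.5   9.7] [328.7 209.2] [314.  174.8]
(531.5, -30) 2.2 [573.3   5.8] [330.2 207.7] [315.8 175. ]
(524.4, -33.4) 1.9 [553.8  13.1] [327.5 215.3] [309.3 176. ]
(524.4, -33.4) 2.0 [558.3   9.9] [328.7 213.5] [311.1 176. ]
(524.4, -33.4) 2.1 [562.4   6.3] [330.1 211.9] [312.9 176.1]
(524.4, -33.4) 2.2 [566.2   2.4] [331.6 210.4] [314.6 176.4]
(528, -31) 1.9 [557.4  15.5] [326.6 213.9] [309.8 175.2]
(528, -31) 2.0 [561.9  12.3] [327.8 212.2] [311.6 175.2]
(528, -31) 2.1 [566.    8.7] [329.1 210.5] [313.3 175.4]
(528, -31) 2.2 [569.8   4.8] [330.6 209.1] [315.1 175.6]
```

Emit:
move_arm:
  moves:
    - [70,1.15,4,0,0,0,0]
    - [70,1.15,4,0,0,0,0]
    - [70,1.15,4,0,0,0,0]
    - [70,1.15,4,0,0,0,0]
    - [70,1.15,4,0,0,0,0]
    - [70,0,0,-1,0,0,0]
    - [70,0,0,0,0,0,0]

```text
t: 6.42
position: [547.2, 17.8, 294.3]
ee_rot: [-0.002, -0.62, 0.785, 0.001]
force: [0.4, -1.3, 1.3]
opening: 0.7
```

Run:
```python
from h import *
b=ctrl.get_image("side");s=ctrl.sense();p=s["position"];print(s["t"],p,s["ee_rot"])
print(proj(b,p-[0,0,25]),proj(b,p))
cv2.imwrite("pics/s3.png",cv2.resize(b["img"][120:240,250:370],(600,600),interpolation=2)[...,::-1])
```

```text
6.475 [547.47599871  17.27148934 295.18169923] [-1.08201255e-03 -6.19810361e-01  7.84750681e-01  5.61005225e-04]
(np.float64(306.91632378794435), np.float64(167.14205998252623)) (np.float64(306.9228587161735), np.float64(160.3851570908672))
```

View pics/s3.png

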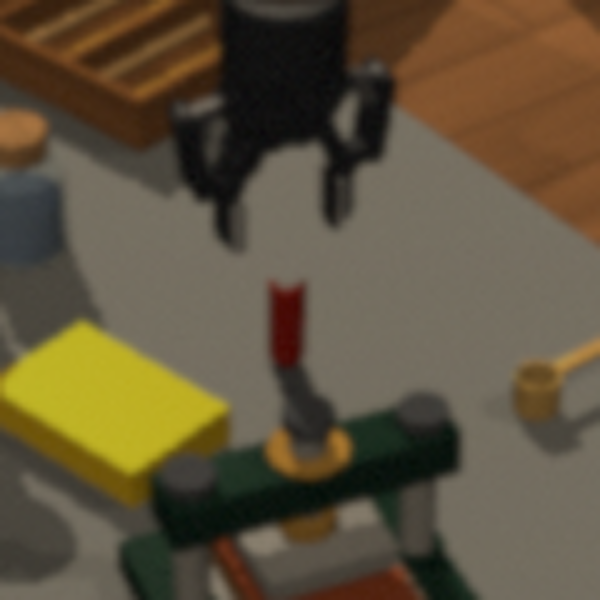

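The fingertips at (235,245) and (337,220) straddle the red grip's column at x≈287. The gripper is aligned with it, so I'll descend and close.

Emit:
move_arm:
  moves:
    - [70,0,0,-3,0,0,0]
    - [70,0,0,-2.5,0,0,0]
    - [70,0,0,-2.2,0,0,0]
    - [70,0,0,0,0,0,0]
    - [20,0,0,0,0,0,0]
    - [10,0,0,0,0,0,0]
    - [10,0,0,0,0,0,0]
    - [10,0,0,0,0,0,0]
  grip_force: 60

```text
t: 7.48
position: [550.1, 17.4, 221.3]
ee_rot: [0.002, -0.62, 0.784, -0.002]
force: [4.3, -2.7, 3.0]
opening: 0.264
```

Run:
```python
from h import *
b=ctrl.get_image("side");s=ctrl.sense();print(s["t"],s["position"],s["force"],s["opening"])
al=np.deg2rad(-13.4)
for th0 in(1.65,1.7):
  th=th0+np.deg2rad(10)*np.arange(45)
  f=lambda t:55*np.c_[np.sin(al+0*t)*-np.sin(t)-np.cos(al)*np.cos(t),-np.sin(al)*np.cos(t)+np.cos(al)*np.sin(t)]
  print(th0,(np.diff(f(th),axis=0)/10).round(2).tolist())
cv2.imwrite("pics/s4.png",cv2.resize(b["img"][120:240,250:370],(600,600),interpolation=2)[...,::-1])
```

```text
7.525 [550.0781142   17.4391562  221.27737616] [ 4.28866082 -2.17810175  3.24092224] 0.2662541842171131
1.65 [[0.88, -0.37], [0.8, -0.52], [0.7, -0.65], [0.58, -0.77], [0.44, -0.85], [0.28, -0.92], [0.12, -0.95], [-0.05, -0.96], [-0.21, -0.93], [-0.37, -0.88], [-0.52, -0.8], [-0.65, -0.7], [-0.77, -0.58], [-0.85, -0.44], [-0.92, -0.28], [-0.95, -0.12], [-0.96, 0.05], [-0.93, 0.21], [-0.88, 0.37], [-0.8, 0.52], [-0.7, 0.65], [-0.58, 0.77], [-0.44, 0.85], [-0.28, 0.92], [-0.12, 0.95], [0.05, 0.96], [0.21, 0.93], [0.37, 0.88], [0.52, 0.8], [0.65, 0.7], [0.77, 0.58], [0.85, 0.44], [0.92, 0.28], [0.95, 0.12], [0.96, -0.05], [0.93, -0.21], [0.88, -0.37], [0.8, -0.52], [0.7, -0.65], [0.58, -0.77], [0.44, -0.85], [0.28, -0.92], [0.12, -0.95], [-0.05, -0.96]]
1.7 [[0.86, -0.42], [0.78, -0.56], [0.67, -0.69], [0.54, -0.79], [0.39, -0.87], [0.24, -0.93], [0.07, -0.96], [-0.1, -0.95], [-0.26, -0.92], [-0.42, -0.86], [-0.56, -0.78], [-0.69, -0.67], [-0.79, -0.54], [-0.87, -0.39], [-0.93, -0.24], [-0.96, -0.07], [-0.95, 0.1], [-0.92, 0.26], [-0.86, 0.42], [-0.78, 0.56], [-0.67, 0.69], [-0.54, 0.79], [-0.39, 0.87], [-0.24, 0.93], [-0.07, 0.96], [0.1, 0.95], [0.26, 0.92], [0.42, 0.86], [0.56, 0.78], [0.69, 0.67], [0.79, 0.54], [0.87, 0.39], [0.93, 0.24], [0.96, 0.07], [0.95, -0.1], [0.92, -0.26], [0.86, -0.42], [0.78, -0.56], [0.67, -0.69], [0.54, -0.79], [0.39, -0.87], [0.24, -0.93], [0.07, -0.96], [-0.1, -0.95]]
```

View pics/s4.png

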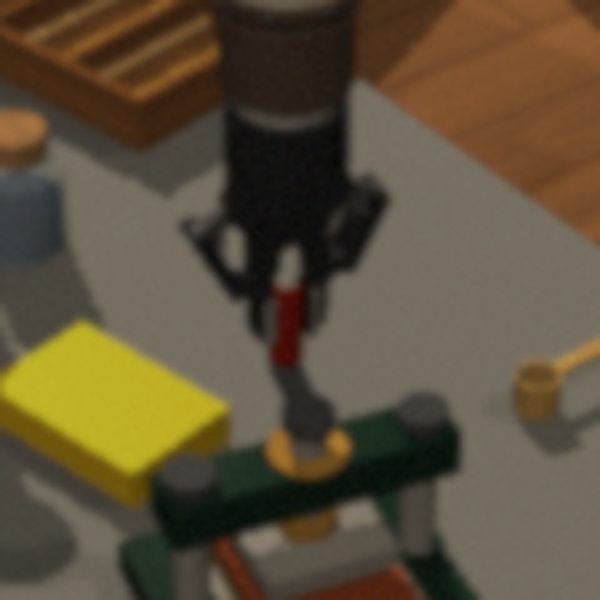

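The jaws hold the red grip at (287,310), and an opening of 0.27, about 23 mm, fits the sleeve. I'll start winding clockwise in 10° rows.

Emit:
move_arm:
  moves:
    - [10,1.05,-0.42,-0.03,0,0,0]
    - [10,0.78,-0.56,-0.03,0,0,0]
    - [10,0.67,-0.69,-0.04,0,0,0]
    - [10,0.54,-0.79,-0.03,0,0,0]

```text
t: 8.02
position: [577.8, -6.1, 220.0]
ee_rot: [0.0, -0.62, 0.784, 0.001]
force: [-4.5, 4.8, 10.2]
opening: 0.263
```

```bash
cat > st.py <<'E'
from h import *
s=ctrl.sense();p=s["position"];f=s["force"]
import json,os
L=json.load(open("log.json")) if os.path.exists("log.json") else []
L.append([s["t"],*p,*f]);json.dump(L,open("log.json","w"))
o=np.array([530,-32.]);
q=np.array(L)[:,1:3]
if len(L)>=4:
    c=np.linalg.lstsq(np.c_[2*q,np.ones(len(q))],(q**2).sum(1),rcond=None)[0]
    print("fit centre",c[:2].round(1),"r",np.sqrt(c[2]+c[:2]@c[:2]).round(1)); o=c[:2]
r=(p[:2]-o);R=np.hypot(*r);r/=R;t=np.array([r[1],-r[0]])
print(s["t"],p.round(1),"theta",np.rad2deg(np.pi-np.arctan2(r[1],r[0])-np.deg2rad(13.4)).round(1),"R",R.round(1),"Ftan",(f[:2]@t).round(1),"Frad",(f[:2]@r).round(1),"Fz",f[2].round(1),s["opening"])
E
python3 st.py
```

```text
8.025 [577.8  -6.1 220. ] theta 138.1 R 54.4 Ftan -6.4 Frad -1.7 Fz 10.2 0.26340477248330824
```

Emit:
move_arm:
  moves:
    - [10,0.39,-0.87,0.05,0,0,0]
    - [10,0.24,-0.93,-0.03,0,0,0]
    - [10,0.07,-0.96,-0.03,0,0,0]
    - [10,-0.1,-0.95,-0.03,0,0,0]

```text
t: 8.52
position: [584.7, -42.3, 218.7]
ee_rot: [0.002, -0.62, 0.784, 0.001]
force: [-0.4, 7.6, 6.5]
opening: 0.264
```

```bash
python3 st.py
```

```text
8.525 [584.7 -42.3 218.7] theta 177.2 R 55.7 Ftan -7.4 Frad -1.8 Fz 6.5 0.2641539958660813
```

Emit:
move_arm:
  moves:
    - [10,-0.26,-0.92,-0.03,0,0,0]
    - [10,-0.42,-0.86,-0.03,0,0,0]
    - [10,-0.56,-0.78,-0.03,0,0,0]
    - [10,-0.69,-0.67,-0.03,0,0,0]

```text
t: 9.02
position: [567.2, -74.8, 217.4]
ee_rot: [0.003, -0.62, 0.784, -0.001]
force: [4.1, 5.1, 1.0]
opening: 0.268
```

```bash
python3 st.py
```

```text
9.025 [567.2 -74.8 217.4] theta 215.6 R 56.7 Ftan -6.4 Frad -1.1 Fz 1.0 0.2676970073619578
```

Emit:
move_arm:
  moves:
    - [10,-0.79,-0.54,-0.04,0,0,0]
    - [10,-0.87,-0.39,-0.04,0,0,0]
    - [10,-0.93,-0.24,-0.04,0,0,0]
    - [10,-0.96,-0.07,-0.04,0,0,0]

```text
t: 9.52
position: [532.4, -88.8, 216.2]
ee_rot: [0.003, -0.62, 0.784, -0.002]
force: [6.9, -0.9, -0.5]
opening: 0.267
```

```bash
python3 st.py
```

```text
fit centre [530.4 -33.9] r 55.0
9.525 [532.4 -88.8 216.2] theta 254.5 R 55.0 Ftan -6.9 Frad 1.1 Fz -0.5 0.26723957447513375
```

Emit:
move_arm:
  moves:
    - [10,-0.95,0.1,-0.04,0,0,0]
    - [10,-0.92,0.26,-0.03,0,0,0]

```text
t: 9.78
position: [513.0, -86.0, 215.4]
ee_rot: [0.002, -0.62, 0.785, -0.002]
force: [5.9, -3.9, 0.1]
opening: 0.265
```

```bash
python3 st.py
```

```text
fit centre [530.4 -33.9] r 55.0
9.775 [513.  -86.  215.4] theta 275.1 R 55.0 Ftan -6.8 Frad 1.8 Fz 0.1 0.2650551109539805
```

Emit:
move_arm:
  moves:
    - [10,-0.86,0.42,-0.04,0,0,0]
    - [10,-0.78,0.56,-0.03,0,0,0]

```text
t: 10.02
position: [495.7, -76.5, 214.7]
ee_rot: [0.001, -0.62, 0.785, -0.002]
force: [3.3, -6.2, 2.1]
opening: 0.266
```

```bash
python3 st.py
```

```text
fit centre [530.4 -33.9] r 55.0
10.025 [495.7 -76.5 214.7] theta 295.7 R 55.0 Ftan -6.4 Frad 2.7 Fz 2.1 0.26560226782815266
```

Emit:
move_arm:
  moves:
    - [10,-0.67,0.69,-0.03,0,0,0]
    - [10,-0.54,0.79,-0.03,0,0,0]

```text
t: 10.28
position: [483.0, -61.8, 214.1]
ee_rot: [0.0, -0.62, 0.785, -0.001]
force: [2.9, -5.9, 2.3]
opening: 0.262
```

```bash
python3 st.py
```

```text
fit centre [530.4 -33.8] r 55.0
10.275 [483.  -61.8 214.1] theta 316.1 R 55.0 Ftan -6.6 Frad 0.5 Fz 2.3 0.2617310953013613
```

Emit:
move_arm:
  moves:
    - [10,-0.39,0.87,-0.03,0,0,0]

```text
t: 10.4
position: [478.8, -53.1, 213.7]
ee_rot: [-0.0, -0.62, 0.785, -0.001]
force: [2.0, -6.6, 1.9]
opening: 0.266
```

```bash
python3 st.py
```

```text
fit centre [530.4 -33.8] r 55.0
10.4 [478.8 -53.1 213.7] theta 326.1 R 55.0 Ftan -6.9 Frad 0.4 Fz 1.9 0.2659518290042351
```

Emit:
move_arm:
  moves:
    - [10,-0.24,0.93,-0.03,0,0,0]

```text
t: 10.52
position: [476.2, -43.8, 213.4]
ee_rot: [-0.0, -0.62, 0.785, -0.001]
force: [1.7, -6.9, 2.2]
opening: 0.267
```

```bash
python3 st.py
```

```text
fit centre [530.4 -33.8] r 55.0
10.525 [476.2 -43.8 213.4] theta 336.2 R 55.0 Ftan -7.1 Frad -0.4 Fz 2.2 0.2671414172227468
```

Emit:
move_arm:
  moves:
    - [10,-0.07,0.96,-0.03,0,0,0]

```text
t: 10.65
position: [475.3, -34.2, 213.0]
ee_rot: [-0.001, -0.62, 0.785, -0.001]
force: [2.2, -7.6, 3.1]
opening: 0.271
```

```bash
python3 st.py
```

```text
fit centre [530.4 -33.8] r 55.0
10.65 [475.3 -34.2 213. ] theta 346.2 R 55.1 Ftan -7.7 Frad -2.2 Fz 3.1 0.2707776398646859
```

Emit:
move_arm:
  moves:
    - [10,0.1,0.95,-0.03,0,0,0]

```text
t: 10.78
position: [476.0, -25.2, 212.8]
ee_rot: [-0.002, -0.62, 0.784, -0.001]
force: [1.0, -11.7, 3.5]
opening: 0.268
```

```bash
python3 st.py
```

```text
fit centre [530.4 -33.8] r 55.0
10.775 [476.  -25.2 212.8] theta -4.4 R 55.1 Ftan -11.4 Frad -2.8 Fz 3.5 0.26817985221598944
```

Emit:
move_arm:
  moves:
    - [10,0.26,0.92,-0.03,0,0,0]

```text
t: 10.9
position: [478.1, -16.6, 212.5]
ee_rot: [-0.003, -0.62, 0.785, -0.001]
force: [-0.5, -12.0, 6.0]
opening: 0.264
```

```bash
python3 st.py
```

```text
fit centre [530.4 -33.8] r 55.0
10.9 [478.1 -16.6 212.5] theta 4.8 R 55.1 Ftan -11.6 Frad -3.2 Fz 6.0 0.2644478486077111
```

Emit:
move_arm:
  moves:
    - [10,0.42,0.86,-0.03,0,0,0]

```text
t: 11.02
position: [481.6, -8.2, 212.2]
ee_rot: [-0.003, -0.62, 0.785, -0.001]
force: [-3.3, -11.6, 8.5]
opening: 0.263
```

```bash
python3 st.py
```

```text
fit centre [530.4 -33.8] r 55.0
11.025 [481.6  -8.2 212.2] theta 14.3 R 55.0 Ftan -11.8 Frad -2.4 Fz 8.5 0.26275346695796215
```

The tangential force jumped from 7.7 to 11.4 N between θ≈346° and 356°, so contact is at about 351°. The target is θ≈81°, another 66°.

Emit:
move_arm:
  moves:
    - [10,0.56,0.78,0.02,0,0,0]
    - [10,0.69,0.67,0,0,0,0]
    - [10,0.79,0.54,-0.03,0,0,0]
    - [10,0.87,0.39,-0.03,0,0,0]

```text
t: 11.52
position: [507.9, 16.2, 210.9]
ee_rot: [-0.005, -0.62, 0.785, 0.002]
force: [-12.2, -2.9, 11.2]
opening: 0.264
```

```bash
python3 st.py
```

```text
fit centre [530.3 -33.8] r 55.0
11.525 [507.9  16.2 210.9] theta 52.5 R 54.9 Ftan -12.3 Frad 2.3 Fz 11.2 0.26428440999312275
```

Emit:
move_arm:
  moves:
    - [10,0.93,0.24,0,0,0,0]
    - [10,0.96,0.07,0,0,0,0]
    - [10,0,0,0,0,0,0]

```text
t: 11.9
position: [527.6, 21.0, 210.3]
ee_rot: [-0.004, -0.62, 0.785, 0.003]
force: [-9.0, 1.5, 7.1]
opening: 0.264
```

```bash
python3 st.py
```

```text
fit centre [530.3 -33.9] r 55.0
11.9 [527.6  21.  210.3] theta 73.8 R 54.9 Ftan -9.0 Frad 1.9 Fz 7.1 0.2640263920302656
```

Emit:
move_arm:
  moves:
    - [10,0.65,-0.02,0,0,0,0]
    - [10,0,0,0,0,0,0]

```text
t: 12.15
position: [533.6, 21.0, 210.1]
ee_rot: [-0.004, -0.62, 0.785, 0.003]
force: [-9.9, 2.6, 5.5]
opening: 0.266
```

```bash
python3 st.py
```

```text
fit centre [530.3 -33.9] r 55.0
12.15 [533.6  21.  210.1] theta 80.0 R 55.0 Ftan -10.0 Frad 2.0 Fz 5.5 0.26598800928869243
```

Emit:
move_arm:
  moves:
    - [10,-0.1,0,0.05,0,0,0]
    - [30,0,0,0,0,0,0]
    - [50,0,0,0,0,0,0]
    - [60,0,0,0,0,0,0]
    - [60,0,0,0,0,0,0]

```text
t: 12.78
position: [537.1, 20.9, 211.3]
ee_rot: [0.0, -0.62, 0.785, -0.0]
force: [0.1, 0.2, -0.2]
opening: 0.597
```

Emit:
move_arm:
  moves:
    - [60,0,0,2,0,0,0]
    - [60,0,0,3,0,0,0]
    - [60,0,0,5,0,0,0]
    - [60,-3,-4,2,0,0,0]
    - [60,-3,-5,0,0,0,0]
    - [60,-3,-5,0,0,0,0]
    - [60,-3,-5,0,0,0,0]
    - [60,0,0,0,0,0,0]

```text
t: 13.78
position: [414.9, -171.5, 331.7]
ee_rot: [0.0, -0.618, 0.786, -0.0]
force: [0.7, 0.9, -0.9]
opening: 0.601
```

Emit:
move_arm:
  moves:
    - [60,-2,-5,0,0,0,0]
    - [60,-2,-5,0,0,0,0]
    - [60,-2,-5,0,0,0,0]
    - [60,-2,-5,0,0,0,0]
    - [60,-2,-5,0,0,0,0]
    - [60,-2,-5,0,0,0,0]
    - [60,0,0,0,0,0,0]
    - [60,0,0,0,0,0,0]

```text
t: 14.78
position: [297.3, -468.9, 330.7]
ee_rot: [0.0, -0.62, 0.785, 0.0]
force: [0.4, -0.1, -0.0]
opening: 0.603
```

Run:
```python
from h import *
b=ctrl.get_image("side");a=ctrl.get_image("top");s=ctrl.sense();print(s["t"],s["position"],s["force"])
b0=load("side2")
for d in(b0,b):
    P=pts(d);hs=cv2.cvtColor(d["img"],cv2.COLOR_RGB2HSV).astype(int);near=(np.hypot(P[...,0]-532,P[...,1]+30)<170)
    m=near&((hs[...,0]<15)|(hs[...,0]>172))&(hs[...,1]>110)&(P[...,2]>45)&(P[...,2]<75)
    q=P[m];r=cv2.minAreaRect(q[:,:2].astype(np.float32));print("blk",len(q),np.array(r[1]).round(1),cv2.boxPoints(r).round(0).tolist())
y=cv2.resize(b["img"][165:285,265:365],(400,480),interpolation=2);x=cv2.resize(a["img"][180:280,300:400],(400,480),interpolation=2)
cv2.imwrite("pics/f.png",np.hstack([x,y])[...,::-1])
```

```text
14.875 [ 297.59128498 -468.21318056  331.27005836] [ 0.1421627  -0.05095976  0.13361076]
blk 408 [115.4 102.6] [[458.0, -95.0], [558.0, -118.0], [584.0, -6.0], [484.0, 17.0]]
blk 341 [113.7 104.5] [[458.0, -96.0], [560.0, -119.0], [585.0, -9.0], [483.0, 15.0]]
```

View pics/f.png

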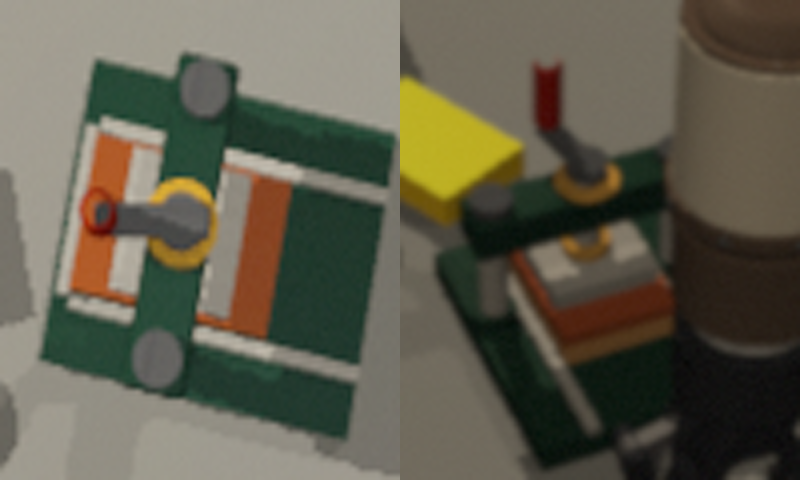

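The top view shows the block's end against the stop at (70,240). The grip, at (98,212), has barely moved since I let go: pixel shift gives θ≈78–80°. The side view shows the platen down on the block and the gripper clear. I'm handing in.

```bash
python3 -c "
from workcell import ctrl
print(ctrl.job_done()); s=ctrl.sense(); print(s['t'],s['force'])"
```

```text
the job is handed in; nothing more can be done
None
the job is handed in; nothing more can be done
```

I pushed the block home, wound the crank about a quarter turn past first contact, let go and handed the job in at about 15 s. No verdict was reported.

- **Block:** It moved about 55 mm, and the push force rose to 16 N against the stop. Later images show it still there to within about 1–2 mm, the limit of the image measurement.
- **Contact:** The force on the grip jumped from 7.7 N to 11.4 N between crank angles 346° and 356°. I stopped at 80° on the next turn, which is 84–94° past contact.
- **Crank:** A fit to the path gave a 55.0 mm radius, matching the crank. After release, the top image put it at about 78–80°.
- **Clamping force:** I had no direct reading. The angle past contact implies about 160 N.
- **Release:** The tool sprang about 3.5 mm as the jaws opened, but the crank showed no visible movement. The gripper ended well clear, with no force on it.
- **Bystanders:** The arm never worked near the bottle, jar, scoop or spatula, but I did not measure their positions again at the end.
- **Disagreement:** The two cameras placed the press about 6–8 mm apart in x. The fitted crank centre, (530, -34), lay between the two.

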